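Set the stock tags on a kitting rack

TASK

Some of the stock tags on the rail no longer match their bins: push over, gently and with a fingertip, each hinged tag that is wrong, so that every full bin shows green face up and every empty bin shows red face up. Pinch nothing, and leave the bins, the screwdriver, the bottle and the tape where they are.

Things in the scene. Friction and masses are not known exactly. Their poses are not given: they have to be found in the camera images.
- rack: fixed white tray 300 x 640 mm, floor 18 mm above the table, carrying four bins side by side and, along its edge nearest the robot, a raised aluminium tag rail (30 mm wide, its top 90 mm above the table, its centre line 120 mm from the tray's centre on the robot's side). Origin: centre of its underside; x points away from the robot across the tray, y along the rail to the robot's left.
- hinge_a (a point): middle of the hinge pin of tag a, 108 mm above the table (18 mm above the rail top); x along the pin, away from the robot, y along the rail to the left, z up. Fixed. Tags stand 150 mm apart, one in front of each bin, in any order. The black clip holding the pin is 62 (x) by 30 mm (y), nowhere more than 5 mm higher than the pin. No spring, little friction: past upright the tag falls over by itself.
- tag_a (a joint): angle of tag a from upright, rad: a smooth plastic plate, 45 g, 50 mm wide along the pin, 4 mm thick, free edge 45 mm from the pin. Positive: leans right (-y of its hinge point), green face up, rests on a stop at +0.95. Negative: leans left (+y), red face up, rests at -0.95. At rest the free edge is 37 mm beside and 26 mm above the pin, open space beneath it, so a fingertip can push it sideways from below.
- hinge_b (a point): middle of the hinge pin of tag b, 108 mm above the table (18 mm above the rail top); x along the pin, away from the robot, y along the rail to the left, z up. Fixed. Tags stand 150 mm apart, one in front of each bin, in any order. The black clip holding the pin is 62 (x) by 30 mm (y), nowhere more than 5 mm higher than the pin. No spring, little friction: past upright the tag falls over by itself.
- tag_b (a joint): angle of tag b from upright, rad: a smooth plastic plate, 45 g, 50 mm wide along the pin, 4 mm thick, free edge 45 mm from the pin. Positive: leans right (-y of its hinge point), green face up, rests on a stop at +0.95. Negative: leans left (+y), red face up, rests at -0.95. At rest the free edge is 37 mm beside and 26 mm above the pin, open space beneath it, so a fingertip can push it sideways from below.
- hinge_c (a point): middle of the hinge pin of tag c, 108 mm above the table (18 mm above the rail top); x along the pin, away from the robot, y along the rail to the left, z up. Fixed. Tags stand 150 mm apart, one in front of each bin, in any order. The black clip holding the pin is 62 (x) by 30 mm (y), nowhere more than 5 mm higher than the pin. No spring, little friction: past upright the tag falls over by itself.
- tag_c (a joint): angle of tag c from upright, rad: a smooth plastic plate, 45 g, 50 mm wide along the pin, 4 mm thick, free edge 45 mm from the pin. Positive: leans right (-y of its hinge point), green face up, rests on a stop at +0.95. Negative: leans left (+y), red face up, rests at -0.95. At rest the free edge is 37 mm beside and 26 mm above the pin, open space beneath it, so a fingertip can push it sideways from below.
- hinge_d (a point): middle of the hinge pin of tag d, 108 mm above the table (18 mm above the rail top); x along the pin, away from the robot, y along the rail to the left, z up. Fixed. Tags stand 150 mm apart, one in front of each bin, in any order. The black clip holding the pin is 62 (x) by 30 mm (y), nowhere more than 5 mm higher than the pin. No spring, little friction: past upright the tag falls over by itself.
- tag_d (a joint): angle of tag d from upright, rad: a smooth plastic plate, 45 g, 50 mm wide along the pin, 4 mm thick, free edge 45 mm from the pin. Positive: leans right (-y of its hinge point), green face up, rests on a stop at +0.95. Negative: leans left (+y), red face up, rests at -0.95. At rest the free edge is 37 mm beside and 26 mm above the pin, open space beneath it, so a fingertip can push it sideways from below.
- full_1_front (a point): middle of the front rim of the black bin full of brass fittings (loose, 170 long x 115 wide x 75 mm high, standing on the tray; front wall 50 mm high). This point lies 50 mm above the bin's underside, about 65 mm from the hinge of the tag that belongs to it, straight behind that tag; x points to the bin's rear.
- empty_1_front (a point): middle of the front rim of the empty black bin (loose, 170 long x 115 wide x 75 mm high, standing on the tray; front wall 50 mm high). This point lies 50 mm above the bin's underside, about 65 mm from the hinge of the tag that belongs to it, straight behind that tag; x points to the bin's rear.
- full_2_front (a point): middle of the front rim of the blue bin full of white caps (loose, 170 long x 115 wide x 75 mm high, standing on the tray; front wall 50 mm high). This point lies 50 mm above the bin's underside, about 65 mm from the hinge of the tag that belongs to it, straight behind that tag; x points to the bin's rear.
- empty_2_front (a point): middle of the front rim of the empty blue bin (loose, 170 long x 115 wide x 75 mm high, standing on the tray; front wall 50 mm high). This point lies 50 mm above the bin's underside, about 65 mm from the hinge of the tag that belongs to it, straight behind that tag; x points to the bin's rear.
- screwdriver_mid (a point): screwdriver lying on the table between robot and rail, orange handle, about 200 mm long; a bystander. Point near its middle, x along its length towards the tip.
- bottle_mid (a point): small white oil bottle, 40 mm across, 95 mm high, red cap, standing between robot and rail; a bystander. Point half-way up.
- tape_mid (a point): yellow roll of tape lying flat, 80 mm across, 22 mm high, between robot and rail; a bystander. Point at its centre.

How it is judged:
At the end, for the whole second after the job is handed in: each tag in front of a full bin leans right, green face up, beyond 0.8 rad from upright; each tag in front of an empty bin leans left, red face up, beyond 0.8 rad; all tags at rest (under 0.1 rad/s) ((((horizontal distance between hinge_a and full_1_front below 0.1 m or horizontal distance between hinge_a and full_2_front below 0.1 m) and value of joint tag_a above 0.8 rad) or ((horizontal distance between hinge_a and empty_1_front below 0.1 m or horizontal distance between hinge_a and empty_2_front below 0.1 m) and value of joint tag_a below -0.8 rad)) and velocity of joint tag_a between -0.1 and 0.1 rad/s and (((horizontal distance between hinge_b and full_1_front below 0.1 m or horizontal distance between hinge_b and full_2_front below 0.1 m) and value of joint tag_b above 0.8 rad) or ((horizontal distance between hinge_b and empty_1_front below 0.1 m or horizontal distance between hinge_b and empty_2_front below 0.1 m) and value of joint tag_b below -0.8 rad)) and velocity of joint tag_b between -0.1 and 0.1 rad/s and (((horizontal distance between hinge_c and full_1_front below 0.1 m or horizontal distance between hinge_c and full_2_front below 0.1 m) and value of joint tag_c above 0.8 rad) or ((horizontal distance between hinge_c and empty_1_front below 0.1 m or horizontal distance between hinge_c and empty_2_front below 0.1 m) and value of joint tag_c below -0.8 rad)) and velocity of joint tag_c between -0.1 and 0.1 rad/s and (((horizontal distance between hinge_d and full_1_front below 0.1 m or horizontal distance between hinge_d and full_2_front below 0.1 m) and value of joint tag_d above 0.8 rad) or ((horizontal distance between hinge_d and empty_1_front below 0.1 m or horizontal distance between hinge_d and empty_2_front below 0.1 m) and value of joint tag_d below -0.8 rad)) and velocity of joint tag_d between -0.1 and 0.1 rad/s); the robot touches nothing.
It fails at once if a tag is pushed hard or pinched (over 15 N between the fingers and a tag) (contact force between the fingers and tag_a above 15 N or contact force between the fingers and tag_b above 15 N or contact force between the fingers and tag_c above 15 N or contact force between the fingers and tag_d above 15 N).
It fails at once if a bin is shifted or lifted by more than 20 mm (distance of any of full_1_front, empty_1_front, full_2_front, empty_2_front from where it was at the start of the episode above 0.02 m).
It fails at once if the screwdriver, the bottle or the tape is shifted or lifted by more than 20 mm (distance of any of screwdriver_mid, bottle_mid, tape_mid from where it was at the start of the episode above 0.02 m).
It also fails if it takes over 61 s, if anything falls off the work surface, if the arm or the gripper's body presses on something with over 40 N, if the wrist force passes 120 N, or if a joint passes its speed limit or range.

ROBOT

A 6-joint arm with a two-finger parallel gripper is mounted at the origin on the work surface. World frame = base frame: x ahead of the robot, y to its left, z up, the work surface at z = 0. Lengths are in m, angles in rad, forces in N, time in s.
With the tool pointing down it reaches from about 0.3 to 0.775 m from the base axis. Payload 14.6 kg.
Tool frame: the origin (TCP) lies at the very end of the fingers, on their centre line; the grasp point (between the pads) lies 19 mm behind it; z points along the fingers, y is the line along which they close (so a half turn about z gives the same grasp; the last joint's range is limited). The gripper opens to 94 mm and grips with 3 to 60 N. Pads are 16 mm wide; open, the fingers measure 119 mm over their backs; the gripper's body (75 mm by 177 mm) begins 78 mm behind the grasp point.
Start: joints at [-1.176, 0.3, 1.521, -0, 1.321, -0.067], TCP at [0.245, -0.492, 0.205] pointing down, gripper open.
Joint ranges: [-3.03, 3.03], [-0.79, 2.21], [0.23, 2.52], [-1.04, 4.18], [0, 3.07], [-2.55, 2.55]. Speed limits (rad/s): [2.22, 2.22, 2.57, 3.14, 3.14, 3.14].

INTERFACE

Orientations are given as [roll, pitch, yaw] about the fixed x, y, z axes, in that order (R = Rz(yaw) Ry(pitch) Rx(roll)).
In Python, from station import ctrl gives the robot as it stands. The module is installed in compiled form; this text tells all that it offers.
- The arm moves only by the tool play_rows, never from a script. Its argument "commands" is a list of rows, each a list of 7 numbers: the shift along the tool's x, y, z in m, then the turn, a rotation vector about the tool's x, y, z in degrees, then the closure, from -1 (fully open) to 1 (shut). A call has 1 to 20 rows; each row shifts and turns the commanded pose from where the row before left it, along the tool's axes as they then stand; what a row does not reach is not made up. A row lasts 1/12 s, in which the tool goes at most 41.7 mm and 7.16 degrees, less where a joint would pass 70% of its speed; a pose out of reach is approached as far as the arm can. A call is refused whole if a number of a shift passes 0.0417 or a number of a turn 7.16, either way. A call with a gripper value outside its range is refused whole. The fingers move at their own pace and stop on an object; "force" is the grip in N (left out, the last holds). Time passes only in rows, so rows that do not move let the fingers close. It gives the time, the measured TCP pose, the force, the opening and the grip force at its end, in the units of the state.
- ctrl.get_obs(): the state, without advancing time (a new reading comes with each control period).
- ctrl.camera(name): name is "side" or "top"; returns the picture (480x640x3 uint8, blue, green, red); there is no depth.
- ctrl.camera_model(name): a dict with "fx", "fy", "cx", "cy" (pixels), "rvec" (rotation vector, rad) and "tvec" (3), from world to camera coordinates, as OpenCV has them. Camera axes: x right, y down, z forward; pixel columns grow to the right and rows downward; lengths in m; the calibration is good to about 2 mm. A picture is of the moment at which its call begins. camera_model takes no time and is no camera call.
- ctrl.hand_in(): hands the job in; it is judged then, once.
The state is a dict: "time_s": time; "qpos": joint angles; "joint_vel": joint speeds; "tau": joint torques, N m; "ee_pos": TCP position; "eef_rot": TCP orientation; "force": force on the tool from outside, world axes, zero at the start; "moment": the same for the moment, N m; "grip_width": finger opening in m; "grip_force": force on a finger pad.
Only numpy, scipy, OpenCV 4.12 (cv2) and the standard library are available. Lean on these libraries where they do the work, as an engineer would, in place of code of your own. Each camera call takes 0.05 s, during which the arm holds its last target. There are 200 camera calls.

## Working session

There is one attempt and no reset: what is moved stays moved. The work goes in short steps, Python scripts to look and compute and a tool call to move; the robot and the scene stay as the last step left them, time stands still between calls to the robot, and variables do not carry over. Pictures are saved under pics/ and viewed, at most 10 in all, crops included, and the job is handed in when it is done.

Besides the shell and the picture viewer there is one more tool, called after ">>>" by a JSON object that holds its "method" and its "body", one argument or row to a line. play_rows: Moves the arm, as the interface text tells. Its arguments: {"type":"object","properties":{"commands":{"type":"array","items":{"type":"array","items":{"type":"number"}}},"force":{"type":"number"}},"required":["commands"]}

```bash
mkdir -p pics; python3 - <<'E'
from station import ctrl
import cv2
for n in("top","side"):
    cv2.imwrite(f"pics/{n}0.png",ctrl.camera(n)); print(n,ctrl.camera_model(n))
print(ctrl.get_obs())
E
```

```text
top {'fx': 494.3389226248192, 'fy': 494.3389226248192, 'cx': 326.3164064959797, 'cy': 241.6212989126638, 'rvec': array([ 2.20154754, -2.0055074 ,  0.20397381]), 'tvec': array([-0.02128842,  0.5130123 ,  0.76628298])}
side {'fx': 487.22142796145323, 'fy': 487.22142796145323, 'cx': 317.4706671050041, 'cy': 240.9342777665856, 'rvec': array([ 0.61854924, -2.56172683,  1.259103  ]), 'tvec': array([0.45989103, 0.21465321, 0.79047791])}
{'time_s': 0.1, 'qpos': array([-1.17559097e+00,  3.00399183e-01,  1.52150362e+00, -1.56868506e-05,
        1.32067098e+00, -6.66205892e-02]), 'joint_vel': array([ 0.00133298, -0.00154903, -0.00204166, -0.00069585,  0.0015813 ,
       -0.0007476 ]), 'tau': array([-6.87861648e-04, -5.32651412e+01, -3.53287518e+01,  7.08946050e-02,
        2.35100929e-02, -2.89889635e-05]), 'ee_pos': array([ 0.24496887, -0.49218518,  0.20495854]), 'eef_rot': array([-3.14061269e+00, -5.01538977e-05,  4.61829812e-01]), 'force': array([ 0.79161527,  0.60336206, -0.56735365]), 'moment': array([0.04146919, 0.0278958 , 0.0119757 ]), 'grip_force': 0.0, 'grip_width': 0.09362423617744982}
```

View pics/top0.png

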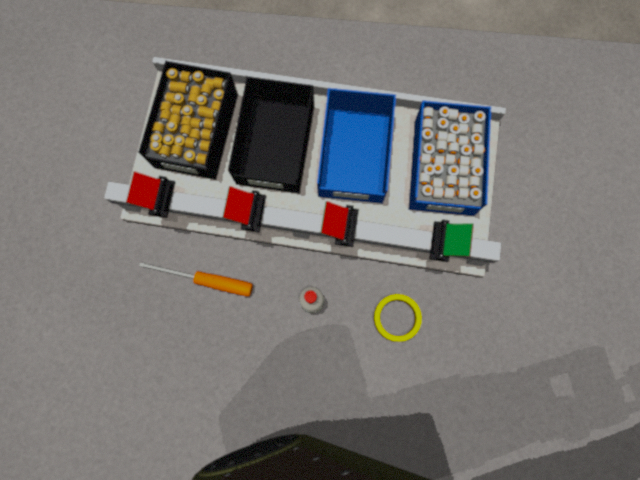

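View pics/side0.png

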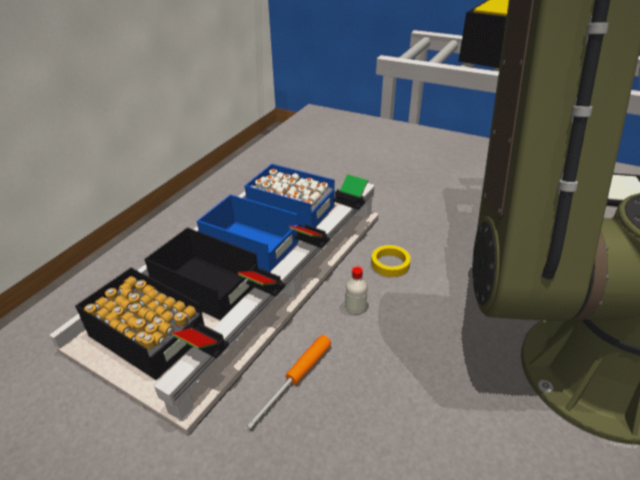

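The top view shows, left to right, the brass bin (tag at 143,190, red), the empty black bin (tag at 239,206, red), the empty blue bin (tag at 336,220, red) and the caps bin (tag at 458,240, green). The side view agrees. Only the brass bin's tag is wrong, and it has to go from left to right.

```bash
cat > h.py <<'E'
import cv2,numpy as np
from station import ctrl
def ray(n,uv,z):
    m=ctrl.camera_model(n);R=cv2.Rodrigues(m["rvec"])[0];c=-R.T@m["tvec"]
    d=R.T@np.array([(uv[0]-m["cx"])/m["fx"],(uv[1]-m["cy"])/m["fy"],1])
    return c+d*(z-c[2])/d[2]
def tags(img):
    b,g,r=[img[...,i].astype(int) for i in range(3)];out=[]
    for nm,k in(("red",(r>120)&(g<50)&(b<50)),("green",(g>90)&(r<60)&(b<80))):
        for c in cv2.findContours(k.astype(np.uint8),0,2)[0]:
            if cv2.contourArea(c)>250: out.append((nm,cv2.boxPoints(cv2.minAreaRect(c)),np.mean(c[:,0],0)))
    return out
E
python3 - <<'E'
from h import *
np.set_printoptions(precision=4,suppress=True)
T=tags(cv2.imread("pics/top0.png"))
for nm,q,c in T: print(nm,c,ray("top",c,.121)); 
for nm,q,c in T:
    if c[0]<200: print(q, [ray("top",p,.121) for p in q])
# clips: dark blob beside, by the pixel of its centre
for p in((163,196),(257,210),(350,224),(440,239)): print("clip",ray("top",p,.11))
print("rail ends",ray("top",(107,191),.09),ray("top",(499,250),.09))
print("bottle,cap",ray("top",(310,297),.095))
E
```

```text
red [333.7609 220.4348] [0.5327 0.0166 0.121 ]
red [237.1429 205.4286] [0.5427 0.1673 0.121 ]
red [142.3571 191.0893] [0.5521 0.3172 0.121 ]
green [458.6  240.32] [ 0.5192 -0.1748  0.121 ]
[[126.4421 202.1517]
 [134.1889 172.2712]
 [160.2519 179.0283]
 [152.5051 208.9087]] [array([0.5322, 0.3387, 0.121 ]), array([0.5814, 0.3352, 0.121 ]), array([0.5741, 0.2926, 0.121 ]), array([0.5252, 0.2967, 0.121 ])]
clip [0.5502 0.288  0.11  ]
clip [0.5412 0.1378 0.11  ]
clip [ 0.5322 -0.0089  0.11  ]
clip [ 0.5212 -0.1489  0.11  ]
rail ends [0.5557 0.3874 0.09  ] [ 0.5168 -0.2463  0.09  ]
bottle,cap [0.4152 0.0423 0.095 ]
```

>>> {"method": "play_rows", "body": {
  "commands": [
    [0,0,0,0,0,-6.67,1],
    [0,0,0,0,0,-6.67,1],
    [0,0,0,0,0,-6.67,1],
    [0,0,0,0,0,-6.67,1],
    [0,0,0,0,0,-6.67,1],
    [0,0,0,0,0,-6.67,1],
    [0,0,0,0,0,-6.67,1],
    [0,0,0,0,0,-6.67,1],
    [0,0,0,0,0,-6.67,1],
    [0.03,0.0085,0,0,0,0,1],
    [0.03,0.0085,0,0,0,0,1],
    [0.03,0.0085,0,0,0,0,1],
    [0.03,0.0085,0,0,0,0,1],
    [0.03,0.0085,0,0,0,0,1],
    [0.03,0.0085,0,0,0,0,1],
    [0.03,0.0085,0,0,0,0,1],
    [0.03,0.0085,0,0,0,0,1],
    [0.03,0.0085,0,0,0,0,1],
    [0.03,0.0085,0,0,0,0,1]
  ],
  "force": 10
}}

```text
time_s: 1.68
ee_pos: [0.3483, -0.1966, 0.2054]
eef_rot: [-3.141, -0.0, 1.509]
force: [1.1, -0.9, -0.5]
grip_width: 0.0004
grip_force: 0.0
```

>>> {"method": "play_rows", "body": {
  "commands": [
    [0.03,0.0085,0,0,0,0,1],
    [0.03,0.0085,0,0,0,0,1],
    [0.03,0.0085,0,0,0,0,1],
    [0.03,0.0085,0,0,0,0,1],
    [0.03,0.0085,0,0,0,0,1],
    [0.03,0.0085,0,0,0,0,1],
    [0.03,0.0085,0,0,0,0,1],
    [0.03,0.0085,0,0,0,0,1],
    [0.03,0.0085,0,0,0,0,1],
    [0.03,0.0085,0,0,0,0,1],
    [0.03,0.0085,0,0,0,0,1],
    [0.03,0.0085,0,0,0,0,1],
    [0.03,0.0085,0,0,0,0,1],
    [0.03,0.0085,0,0,0,0,1],
    [0.03,0.0085,0,0,0,0,1],
    [0.03,0.0085,0,0,0,0,1],
    [0.03,0.0085,0,0,0,0,1],
    [0.03,0.0085,0,0,0,0,1],
    [0,0,0,0,0,0,1],
    [0,0,0,0,0,0,1]
  ]
}}

```text
time_s: 3.35
ee_pos: [0.5337, 0.3323, 0.2042]
eef_rot: [-3.14, 0.001, 1.511]
force: [-0.4, -1.0, 0.8]
grip_width: 0.0005
grip_force: 0.0
```

>>> {"method": "play_rows", "body": {
  "commands": [
    [0.02,0.006,0,0,0,0,1],
    [0.02,0.006,0,0,0,0,1],
    [0.015,0.006,0,0,0,0,1],
    [0,0,0,0,0,0,1],
    [0,0,0.02,0,0,0,1],
    [0,0,0.02,0,0,0,1],
    [0,0,0.02,0,0,0,1],
    [0,0,0.02,0,0,0,1],
    [0,0,0,0,0,0,1],
    [0,0,0,0,0,0,1]
  ]
}}

```text
time_s: 4.18
ee_pos: [0.5551, 0.3841, 0.1254]
eef_rot: [-3.14, 0.001, 1.509]
force: [0.6, -0.5, 1.3]
grip_width: 0.0008
grip_force: 0.0
```

```bash
python3 - <<'E'
from h import *
a=ctrl.camera("top")[100:300,60:360];b=ctrl.camera("side")[250:450,40:340]
cv2.imwrite("pics/c1.png",cv2.resize(np.hstack([a,b]),(800,267)))
E
```

```text
(no output)
```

View pics/c1.png

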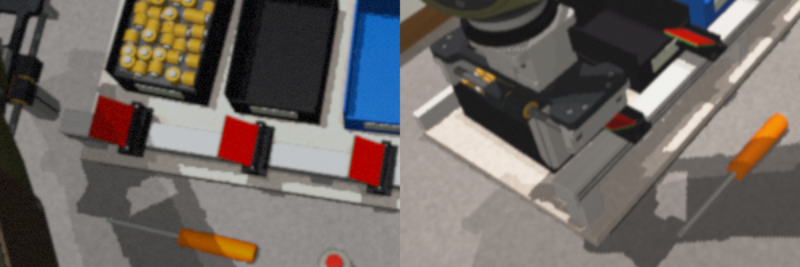

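The fingertip is clear, to the left of the brass tag (tip near 60,115 in the left crop). Next I push slowly to the right along the rail.

>>> {"method": "play_rows", "body": {
  "commands": [
    [-0.004,0,0.003,0,0,0,1],
    [-0.005,0,0,0,0,0,1],
    [-0.005,0,0,0,0,0,1],
    [-0.004,0,0,0,0,0,1],
    [-0.003,0,0,0,0,0,1],
    [-0.003,0,0,0,0,0,1],
    [-0.003,0,0,0,0,0,1],
    [-0.003,0,0,0,0,0,1],
    [-0.003,0,0,0,0,0,1],
    [-0.003,0,0,0,0,0,1],
    [-0.003,0,0,0,0,0,1],
    [-0.003,0,0,0,0,0,1],
    [-0.003,0,0,0,0,0,1],
    [-0.003,0,0,0,0,0,1],
    [-0.003,0,0,0,0,0,1],
    [-0.003,0,0,0,0,0,1],
    [-0.003,0,0,0,0,0,1],
    [-0.003,0,0,0,0,0,1],
    [-0.003,0,0,0,0,0,1],
    [-0.003,0,0,0,0,0,1]
  ]
}}

```text
time_s: 5.95
ee_pos: [0.5513, 0.319, 0.1224]
eef_rot: [-3.142, 0.0, 1.509]
force: [-0.2, -0.4, 0.1]
grip_width: -0.0
grip_force: 0.0
```

>>> {"method": "play_rows", "body": {
  "commands": [
    [-0.003,0,0,0,0,0,1],
    [-0.003,0,0,0,0,0,1],
    [-0.003,0,0,0,0,0,1],
    [-0.003,0,0,0,0,0,1],
    [-0.003,0,0,0,0,0,1],
    [-0.003,0,0,0,0,0,1],
    [0,0,0,0,0,0,1],
    [0,0,0,0,0,0,1]
  ]
}}

```text
time_s: 6.62
ee_pos: [0.5503, 0.3013, 0.1225]
eef_rot: [3.142, -0.0, 1.509]
force: [0.5, -0.8, 0.5]
grip_width: 0.0005
grip_force: 0.0
```

```bash
python3 - <<'E'
from h import *
a=ctrl.camera("top")[100:300,60:360];b=ctrl.camera("side")[250:450,40:340]
cv2.imwrite("pics/c2.png",cv2.resize(np.hstack([a,b]),(800,267)))
E
```

```text
(no output)
```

View pics/c2.png

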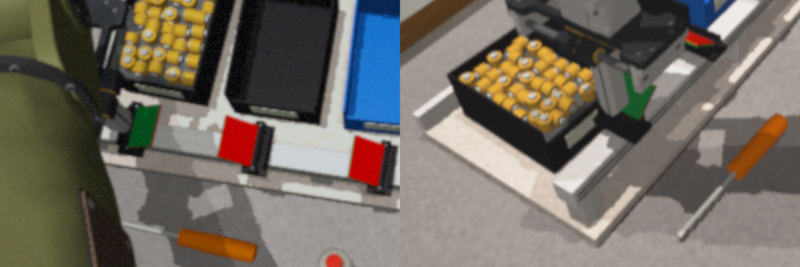

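The tag now shows green (140,127 in the left crop), so it has gone past upright. I back off to the left, go up and check.

>>> {"method": "play_rows", "body": {
  "commands": [
    [0.01,0,0,0,0,0,1],
    [0.02,0,0,0,0,0,1],
    [0.02,0,0,0,0,0,1],
    [0.02,0,-0.02,0,0,0,1],
    [0,0,-0.03,0,0,0,1],
    [0,0,-0.03,0,0,0,1],
    [0,0,-0.03,0,0,0,1],
    [0,-0.03,-0.02,0,0,0,1],
    [0,-0.03,0,0,0,0,1],
    [0,-0.03,0,0,0,0,1],
    [0,-0.03,0,0,0,0,1],
    [0,0,0,0,0,0,1],
    [0,0,0,0,0,0,1]
  ]
}}

```text
time_s: 7.8
ee_pos: [0.4338, 0.3796, 0.2532]
eef_rot: [3.141, -0.001, 1.511]
force: [0.1, 0.2, 0.6]
grip_width: 0.0002
grip_force: 0.0
```

```bash
python3 - <<'E'
from h import *
t=ctrl.camera("top");s=ctrl.camera("side")
for nm,q,c in tags(t): print(nm,c,ray("top",c,.121))
cv2.imwrite("pics/c3.png",cv2.resize(np.hstack([t,s]),(800,300)))
E
```

```text
red [333.48888889 220.2       ] [0.53303463 0.01706354 0.121     ]
red [238.74074074 204.7037037 ] [0.54410941 0.1649634  0.121     ]
green [457.28 236.16] [ 0.52548226 -0.17256937  0.121     ]
green [167.22857143 194.11428571] [0.55080698 0.27780931 0.121     ]
```

View pics/c3.png

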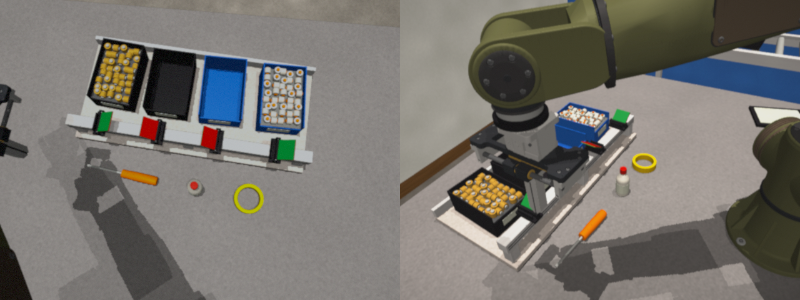

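The brass tag is now green and leans right, its centre 18 mm beside the pin, as at rest. The other tags, the bins and the bystanders are unmoved, and the arm is clear.

```bash
python3 -c "
from station import ctrl
print(ctrl.hand_in())"
```

```text
the job is handed in; nothing more can be done
None
```

Only the brass bin's tag was wrong; I pushed it over from red to green, left the other three tags alone, and handed the job in at about 8 s (no verdict was returned).

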